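Third hand: press the yoke bar onto the U-core in its jig

ROBOT

A 7-joint arm with a two-finger parallel gripper is mounted at the origin on a cart in front of the work surface, level with it; the furniture and walls round the work are solid. World frame = base frame: x ahead of the robot, y to its left, z up, the work surface at z = 0. Lengths are in m, angles in degrees, forces in N, time in s.
With the tool pointing down it reaches from about 0.425 to 0.875 m from the base axis. Payload 4.7 kg.
Tool frame: the origin (TCP) lies at the centre of the arm's flange, where the gripper is bolted on; the fingertips stand 182 mm ahead of it and the grasp point (between the pads) lies 164 mm ahead of it; z points along the fingers, y is the line along which they close (so a half turn about z gives the same grasp; the last joint's range is limited). The gripper opens to 87 mm and grips with 3 to 60 N. Pads are 19 mm wide; open, the fingers measure 117 mm over their backs; the gripper's body (75 mm by 190 mm) begins 51 mm behind the grasp point.
Start: joints at [-66.801, 18.392, -4.016, 83.108, 1.295, 78.541, -3.26], TCP at [0.248, 0.601, 0.405] pointing down, gripper open.
Joint ranges: [-163.93, 163.93], [-17.29, 119.83], [-79.2, 71.16], [3.27, 140.29], [-89.18, 269.18], [5.43, 117.66], [-154.24, 154.24]. Speed limits (degrees/s): [147.25, 147.25, 180, 180, 180, 180, 180].

INTERFACE

Orientations are given as [roll, pitch, yaw] about the fixed x, y, z axes, in that order (R = Rz(yaw) Ry(pitch) Rx(roll)).
In Python, from cell import env gives the robot as it stands. The module is installed in compiled form; this text tells all that it offers.
- The arm moves only by the tool step_arm, never from a script. Its argument "steps" is one flat list of numbers, 5 for each row, row after row: the opening, from 0 (shut) to 1 (fully open), then the shift along the tool's x, y, z in mm, then the turn about the tool's z in degrees. In form: [grip, dx, dy, dz, roll, grip, dx, dy, dz, roll, ...]. A call has 1 to 12 rows; each row shifts and turns the commanded pose from where the row before left it, along the tool's axes as they then stand; what a row does not reach is not made up. A row lasts 1/8 s, in which the tool goes at most 62.5 mm and 10.7 degrees, less where a joint would pass 70% of its speed; a pose out of reach is approached as far as the arm can. A call with a gripper value outside its range is refused whole. The fingers move at their own pace and stop on an object; "grip_force" is the grip in N (left out, the last holds). Time passes only in rows, so rows that do not move let the fingers close. It gives the time, the measured TCP pose, the force, the opening and the grip force at its end, in the units of the state.
- env.get_obs(): the state, without advancing time (a new reading comes with each control period).
- env.read_camera(name): name is "scene" or "top" or "wrist"; returns a dict with "image" (420x560x3 uint8, red, green, blue), "camera_matrix" (3x3 intrinsics, pixels), "R" (3x3) and "t" (3): a world point X has camera coordinates R X + t. Camera axes: x right, y down, z forward; pixel columns grow to the right and rows downward; lengths in m; the calibration is good to about 2 mm. The wrist camera is an equidistant fisheye: a pixel r from the principal point sees the ray r / f radians off the axis. A picture is of the moment at which its call begins. There is no depth.
- env.sign_off(): hands the job in; it is judged then, once.
The state is a dict: "time_s": time; "qpos": joint angles; "joint_velocities": joint speeds; "effort": joint torques, N m; "tool_pos": TCP position; "tool_rot": TCP orientation; "force": force on the tool from outside, world axes, zero at the start; "wrist_torque": the same for the moment, N m; "grip_width": finger opening in m; "grasp_force": force on a finger pad.
Only numpy, scipy, OpenCV 4.12 (cv2) and the standard library are available. Lean on these libraries where they do the work, as an engineer would, in place of code of your own. Each camera call takes 0.05 s, during which the arm holds its last target. There are 200 camera calls.

TASK

First stand the loose steel locating pin, which waits in the small wooden stand, all the way down in the empty hole of the core jig and let go of it. Then lay the laminated yoke bar on the jig's base plate, in front of the U-core's two open legs, and push it squarely between the two locating pins against both leg ends until the sprung carriage yields by about 10 mm (about 10 N, its pointer between the two marks on the rail), never driving the carriage to its end stop. Finish while still pressing steadily like that, so that a colleague can strap the core, and do not disturb the other things lying about.

Things in the scene. Friction and masses are not known exactly. Their poses are not given: they have to be found in the camera images.
- jig: Core assembly jig, fixed: aluminium base plate 190 x 110 x 16 mm. Origin at the centre of the plate's underside; +x is the pressing direction (from the plate's free front to the U-core and the spring housing, 42 mm high), +y left, z up. The yoke is laid on the free front, x from -95 to -20 mm. Pin hole at (-24, -40.5) mm, fixed dowel at (-24, +40.5) mm.
- dowel (a point): Foot centre, on the plate's top, of the jig's fixed steel locating dowel, 12 mm in diameter, 25 mm high.
- pointer (a point): Tip of the carriage's pointer, just above a rail that runs along the jig's left edge, 38 mm above the table; moves with the carriage. Two dark marks across the rail's top lie 7 and 13 mm ahead (jig +x) of its rest position.
- pin_hole (a point): Centre of the mouth of the empty pin hole, on the base plate's top (16 mm above the table); hole 14 mm in diameter, 14 mm deep, vertical, axes as the jig's.
- nest (a point): Point on the base plate's top midway between the U-core's two leg ends with the carriage at rest (jig x = -20, y = 0 mm); axes as the jig's. It stays on the plate when the carriage moves.
- u_core: Laminated iron U-core, 62 x 64 x 20 mm, lying flat on the plate in the carriage. Origin at the centre of its underside. Its own +x points from the bridge to the open leg ends (against the jig's +x); the leg ends are flat faces at its x = +31 mm, legs at y = -32 to -12 and +12 to +32 mm, 20 mm high.
- carriage (a joint): Travel of the sprung carriage with the U-core along the jig's +x, in m: 0 at rest, spring 1 N per mm (10 N at 0.010), end stop at 0.024. It springs back when released.
- yoke: Loose laminated iron yoke bar, 20 x 64 x 20 mm, about 0.2 kg, lying flat on the table at the start. Origin at the centre of its underside; its length lies along its own y. It fits between the two locating pins, whose inner sides are 69 mm apart.
- pin: Loose steel locating pin, 12 mm in diameter, 70 mm long, chamfered ends, upright in the stand. Origin at the centre of its foot, z along the pin to its top. In the stand its foot is 7 mm above the table; home in the jig's hole its foot is 14 mm below the plate's top (2 mm above the table) and 56 mm stand out.
- pin_stand: Fixed wooden block 50 x 40 x 25 mm with one hole, 14 mm in diameter and 18 mm deep, at its centre, in which the pin waits. Origin at the centre of its underside.
- coil: Bystander: student coil with a yellow top, 54 x 50 x 80 mm, standing. Origin at the centre of its underside.
- brass_mass: Bystander: slotted brass mass, 30 mm across, 19 mm high. Origin at the centre of its underside.
- black_tape: Bystander: small roll of black tape lying flat, 55 mm across, 19 mm high. Origin at the centre of its underside.
Not all that is in view belongs to the job. Leave any green look-alike of the yoke alone.

How it is judged:
By the outcome, as a careful person would: the job done as asked, in the order asked, and still so for the second after the job is handed in, while the arm keeps its last pose, push and grip.
It also fails if it takes over 72 s, if anything falls off the work surface, if the arm or the gripper's body presses on something with over 40 N, if the wrist force passes 120 N, or if a joint passes its speed limit or range.

## Working session

There is one attempt and no reset: what is moved stays moved. The work goes in short steps, Python scripts to look and compute and a tool call to move; the robot and the scene stay as the last step left them, time stands still between calls to the robot, and variables do not carry over. Pictures are saved under pics/ and viewed, at most 14 in all, crops included, and the job is handed in when it is done.

Besides the shell and the picture viewer there is one more tool, called by a JSON object that holds its "name" and its "arguments". step_arm: Moves the arm, as the interface text tells. Its arguments: {"type":"object","properties":{"steps":{"type":"array","items":{"type":"number"}},"grip_force":{"type":"number"}},"required":["steps"]}

```bash
mkdir -p pics; cat > h.py <<'E'
import numpy as np, cv2, json
from cell import env
def snap(name, fn, crop=None, scale=1):
    c=env.read_camera(name); im=c["image"][:,:,::-1]
    np.savez('pics/'+fn+'.npz',K=c["camera_matrix"],R=c["R"],t=c["t"],im=c["image"])
    if crop: x0,y0,x1,y1=crop; im=im[y0:y1,x0:x1]
    if scale!=1: im=cv2.resize(im,None,fx=scale,fy=scale,interpolation=cv2.INTER_CUBIC)
    cv2.imwrite('pics/'+fn+'.png',im)
    return c
def ray(fn,u,v,fish=False):
    c=np.load('pics/'+fn+'.npz'); K,R,t=c['K'],c['R'],c['t']
    a=(u-K[0,2])/K[0,0]; b=(v-K[1,2])/K[1,1]
    if fish:
        r=np.hypot(a,b); d=np.array([a/r*np.sin(r),b/r*np.sin(r),np.cos(r)]) if r>1e-9 else np.array([0,0,1.])
    else: d=np.array([a,b,1.])
    return -R.T@t, R.T@d
def at_z(fn,u,v,z,fish=False):
    o,d=ray(fn,u,v,fish); return o+d*(z-o[2])/d[2]
def proj(fn,X):
    c=np.load('pics/'+fn+'.npz'); p=c['R']@np.asarray(X)+c['t']; q=c['K']@p; return q[:2]/q[2]
E
python3 - <<'E'
from h import *
for n in ("scene","top","wrist"):
    c=snap(n,n+"0"); print(n,c["camera_matrix"].round(1).tolist(),c["R"].round(3).tolist(),c["t"].round(3).tolist())
a=cv2.imread('pics/scene0.png');b=cv2.imread('pics/top0.png')
cv2.imwrite('pics/top0big.png',cv2.resize(b,(800,600),interpolation=cv2.INTER_CUBIC))
print(env.get_obs())
E
```

```text
scene [[428.8, 0.0, 280.0], [0.0, 428.8, 208.6], [0.0, 0.0, 1.0]] [[-0.632, -0.774, 0.017], [-0.542, 0.427, -0.723], [0.553, -0.466, -0.69]] [0.41, 0.267, 0.662]
top [[513.5, 0.0, 280.5], [0.0, 513.5, 211.2], [0.0, 0.0, 1.0]] [[0.015, -1.0, 0.002], [-0.975, -0.015, -0.223], [0.223, 0.001, -0.975]] [0.112, 0.498, 0.898]
wrist [[325.2, 0.0, 280.0], [0.0, 325.2, 210.8], [0.0, 0.0, 1.0]] [[0.381, 0.925, -0.002], [0.896, -0.368, 0.249], [0.229, -0.097, -0.969]] [-0.649, -0.03, 0.391]
{'time_s': 0.15, 'qpos': array([-66.80153411,  18.42914529,  -4.01543204,  83.157466  ,
         1.29527069,  78.53971979,  -3.26161517]), 'joint_velocities': array([ 0.01416794, -0.16607552, -0.01544573, -0.26424373,  0.09109618,
       -0.02236105,  0.06953329]), 'effort': array([ 5.18411653e-04, -4.91790354e+01, -4.04116139e-01, -3.12873673e+01,
       -6.38139783e-02,  4.04498354e-02,  1.11676895e-04]), 'tool_pos': array([0.2475736 , 0.60085226, 0.40392644]), 'tool_rot': array([-1.79918896e+02,  5.22871086e-03,  1.57609245e+02]), 'force': array([-2.69578407e-01, -1.00022946e+00, -5.46335170e-04]), 'wrist_torque': array([-0.02638277,  0.02140991, -0.02481761]), 'grasp_force': 0.0, 'grip_width': 0.08699284716798483}
```

View pics/top0big.png

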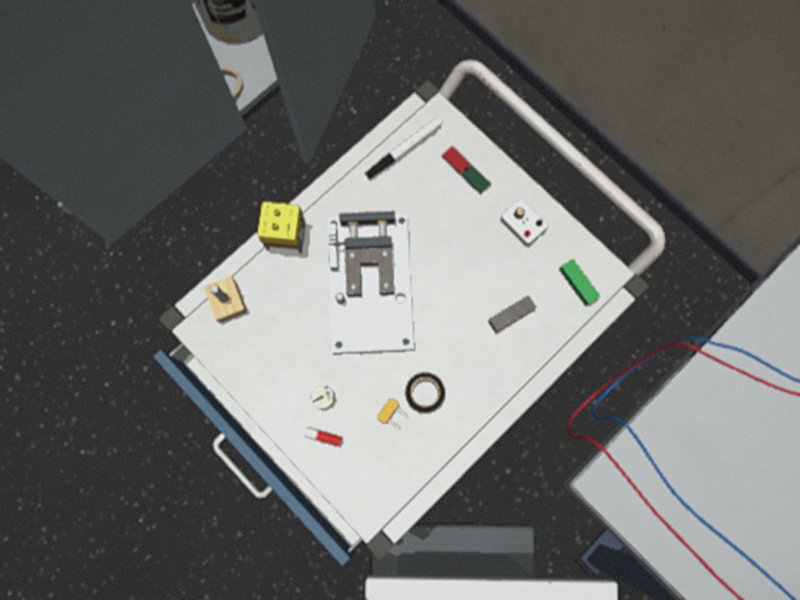

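View pics/scene0.png

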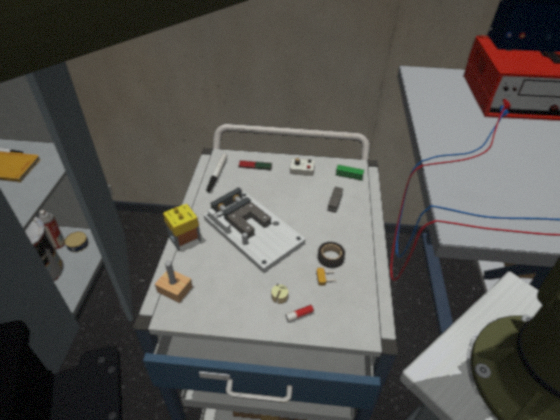

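The top view (800x600) shows the jig at about (370,285), with the empty hole at (400,298) and the dowel at (341,298). The pin stand is at (225,297), the dark yoke at (513,314) and the green look-alike at (580,282). Next I'll enlarge these.

```bash
python3 - <<'E'
from h import *
b=cv2.imread('pics/top0.png')
L=cv2.resize(b[140:252,140:300],None,fx=5,fy=5,interpolation=cv2.INTER_CUBIC)
cv2.imwrite('pics/jig.png',L)
Y=cv2.resize(b[200:240,330:390],None,fx=5,fy=5,interpolation=cv2.INTER_CUBIC)
# yoke mask by colour
hsv=cv2.cvtColor(b,cv2.COLOR_BGR2HSV)
m=((hsv[...,2]<150)&(hsv[...,1]<70)).astype(np.uint8); z=np.zeros_like(m); z[200:240,335:382]=m[200:240,335:382]
cs,_=cv2.findContours(z,cv2.RETR_EXTERNAL,cv2.CHAIN_APPROX_NONE); c=max(cs,key=cv2.contourArea)
r=cv2.minAreaRect(c); print(r, cv2.boxPoints(r).round(1).tolist())
for p in cv2.boxPoints(r): print(at_z('top0',*p,0.02).round(4))
print('c',at_z('top0',*r[0],.02).round(4))
E
```

```text
((358.005615234375, 219.8090057373047), (11.129976272583008, 33.70792770385742), 57.9946174621582) [[340.79998779296875, 224.0], [369.29998779296875, 206.1999969482422], [375.20001220703125, 215.60000610351562], [346.70001220703125, 233.5]]
[0.481  0.0034 0.02  ]
[ 0.5171 -0.0523  0.02  ]
[ 0.4986 -0.0632  0.02  ]
[ 0.4627 -0.0076  0.02  ]
c [ 0.4897 -0.0298  0.02  ]
```

View pics/jig.png

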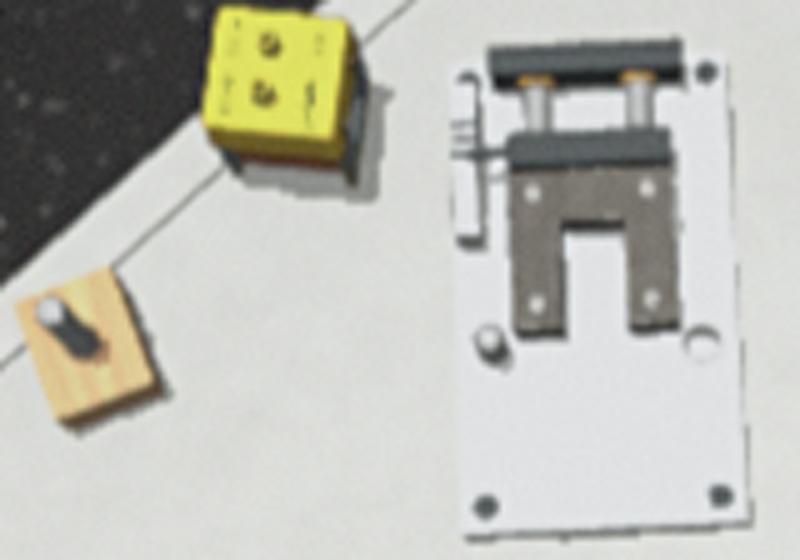

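The crop shows the pin top at (50,311), the hole at (702,341), the dowel top at (489,337), the leg ends at row ~328, the plate's front corners at (467,537) and (750,522), and the stand. Now I'll convert these to positions.

```bash
python3 - <<'E'
from h import *
P=lambda x,y,z:at_z('top0',140+x/5-.4,140+y/5-.4,z)
print('cam',ray('top0',1,1)[0].round(3))
pts=dict(pintop=(50,311,.077),pinentry=(97,350,.025),hole=(702,341,.016),doweltop=(489,337,.041),FL=(467,537,.016),FR=(750,522,.016),legL0=(515,331,.036),legR1=(680,327,.036),
 st0=(15,303,.025),st1=(110,266,.025),st2=(160,382,.025),st3=(62,420,.025),FLs=(486,506,.016),FRs=(722,496,.016),RRs=(707,71,.016),coil0=(205,132,.08),coil1=(340,150,.08))
q={k:P(*v) for k,v in pts.items()}
for k,v in q.items(): print(k,v.round(4))
print('stand c',np.mean([q['st%d'%i] for i in range(4)],0).round(4))
# fit jig pose from planar points
J=np.array([[-24,-40.5],[-24,40.5],[-95,55],[-95,-55],[-20,32],[-20,-32]])/1e3
W=np.array([q[k][:2] for k in('hole','doweltop','FL','FR','legL0','legR1')])
a=J-J.mean(0);b=W-W.mean(0)
th=np.arctan2((a[:,0]*b[:,1]-a[:,1]*b[:,0]).sum(),(a*b).sum());R=np.array([[np.cos(th),-np.sin(th)],[np.sin(th),np.cos(th)]])
t=W.mean(0)-R@J.mean(0);print('yaw',np.degrees(th),'jig',t.round(4),'res mm',((W-(J@R.T+t))*1e3).round(1).tolist())
for n,p in dict(hole=(-.024,-.0405),nest=(-.02,0)).items(): print(n,(R@p+t).round(4))
E
```

```text
cam [0.283 0.119 0.987]
pintop [0.5054 0.3584 0.077 ]
pinentry [0.5029 0.353  0.025 ]
hole [0.5121 0.1206 0.016 ]
doweltop [0.5066 0.2012 0.041 ]
FL [0.4339 0.2091 0.016 ]
FR [0.4414 0.1012 0.016 ]
legL0 [0.5103 0.1918 0.036 ]
legR1 [0.5128 0.129  0.036 ]
st0 [0.521  0.3858 0.025 ]
st1 [0.5364 0.3502 0.025 ]
st2 [0.4907 0.328  0.025 ]
st3 [0.4753 0.3645 0.025 ]
FLs [0.446  0.2023 0.016 ]
FRs [0.4513 0.112  0.016 ]
RRs [0.6225 0.1203 0.016 ]
coil0 [0.5736 0.3053 0.08  ]
coil1 [0.5674 0.2551 0.08  ]
stand c [0.5059 0.3571 0.025 ]
yaw 3.892918844365535 jig [0.5324 0.162 ] res mm [[0.9, 0.7], [0.9, 0.4], [0.1, -1.3], [0.0, 0.6], [-0.0, -0.7], [-1.8, 0.3]]
hole [0.5112 0.1199]
nest [0.5124 0.1606]
```

{"name": "step_arm", "arguments": {"steps": [1,0,0,0,10.6,1,0,0,0,10.6,1,0,0,0,10.6,1,0,0,0,10.6,1,0,0,0,10.6,1,0,0,0,10.6,1,-43.5,40,17,0,1,-43.5,40,17,0,1,-43.5,40,17,0,1,-43.5,40,17,0,1,-43.5,40,17,0,1,-43.5,40,17,0]}}

```text
time_s: 1.65
tool_pos: [0.5063, 0.356, 0.3021]
tool_rot: [180.0, -0.0, 94.0]
force: [-0.2, 1.9, 0.1]
grip_width: 0.0869
grasp_force: 0.0
```

{"name": "step_arm", "arguments": {"steps": [1,0,0,0,0,1,0,0,0,0]}}

```text
time_s: 1.9
tool_pos: [0.5051, 0.3576, 0.3024]
tool_rot: [-179.9, -0.0, 94.0]
force: [-0.4, 0.7, 0.4]
grip_width: 0.0867
grasp_force: 0.0
```

```bash
cat >> h.py <<'E'
def projf(fn,X):
    c=np.load('pics/'+fn+'.npz'); K=c['K']; p=c['R']@np.asarray(X)+c['t']; th=np.arctan2(np.hypot(p[0],p[1]),p[2]); n=np.hypot(p[0],p[1])
    return np.array([K[0,2]+K[0,0]*th*p[0]/n, K[1,2]+K[1,1]*th*p[1]/n])
def need(x,y,z=None):
    o=env.get_obs(); p=o['tool_pos']; w=np.radians(o['tool_rot'][2]); d=np.array([x,y])-p[:2]
    print('t',o['time_s'],'pos',p.round(4),'rot',o['tool_rot'].round(2),'F',o['force'].round(2),'w',round(o['grip_width'],4),'| dx dy mm',((d@[np.cos(w),np.sin(w)])*1e3).round(1),((d@[np.sin(w),-np.cos(w)])*1e3).round(1), '' if z is None else round((p[2]-z)*1e3,1))
E
python3 - <<'E'
from h import *
snap('wrist','w1',scale=1.4)
need(.5055,.3575,.227)
print(projf('w1',(.5055,.3575,.077)),projf('w1',(.5055,.3575,.025)))
E
```

```text
t 1.95 pos [0.5044 0.3586 0.3028] rot [-1.7996e+02 -5.0000e-02  9.4100e+01] F [-0.01  0.22  0.86] w 0.0869 | dx dy mm -1.2 1.0 75.8
[282.4238596 232.210424 ] [282.02166338 212.4924421 ]
```

View pics/w1.png

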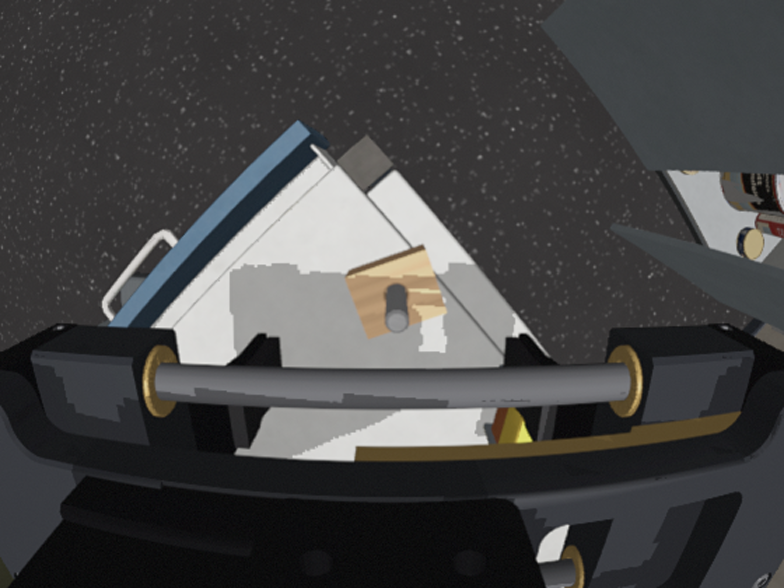

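The wrist view shows the pin top at (397,321) and the pin's entry into the stand at (396,292), scaled 1.4. The pin is well centred between the fingers.

```bash
python3 - <<'E'
from h import *
print(at_z('w1',397/1.4,320/1.4,.077,True),at_z('w1',396/1.4,292/1.4,.025,True))
for i in range(3): need(.5055,.3585,.227); env.read_camera('top')
E
```

```text
[0.5060795  0.36009805 0.077     ] [0.50594695 0.36086142 0.025     ]
t 1.95 pos [0.5044 0.3586 0.3028] rot [-1.7996e+02 -5.0000e-02  9.4100e+01] F [-0.01  0.22  0.86] w 0.0869 | dx dy mm -0.2 1.1 75.8
t 2.0 pos [0.5041 0.3591 0.303 ] rot [-1.7998e+02 -6.0000e-02  9.4170e+01] F [-0.33  0.67  0.19] w 0.0871 | dx dy mm -0.7 1.3 76.0
t 2.05 pos [0.5041 0.3592 0.3031] rot [-1.800e+02 -6.000e-02  9.419e+01] F [ 0.49  0.25 -0.33] w 0.0867 | dx dy mm -0.8 1.3 76.1
```

{"name": "step_arm", "arguments": {"steps": [1,0,1.5,25,0,1,0,0,25,0,1,0,0,26,0,1,0,0,0,0,0,0,0,0,0,0,0,0,0,0,0,0,0,0,0,0,0,0,0,0,0,0,0,0,0,0,0,0,0,0], "grip_force": 20}}

```text
time_s: 3.35
tool_pos: [0.5068, 0.3575, 0.2268]
tool_rot: [180.0, -0.0, 94.0]
force: [0.0, 0.2, -1.2]
grip_width: 0.0351
grasp_force: 0.0
```

{"name": "step_arm", "arguments": {"steps": [0,0,0,0,0,0,0,0,0,0,0,0,0,0,0]}}

```text
time_s: 3.72
tool_pos: [0.5068, 0.3575, 0.2268]
tool_rot: [180.0, -0.0, 94.0]
force: [0.8, 0.4, 1.2]
grip_width: 0.0111
grasp_force: 20.0
```

{"name": "step_arm", "arguments": {"steps": [0,0,0,-20,0,0,0,0,-40,0,0,-47.4,-2.4,0,0,0,-47.4,-2.4,0,0,0,-47.4,-2.4,0,0,0,-47.4,-2.4,0,0,0,-47.4,-2.4,0,0,0,0,0,20,0,0,0,0,16,0,0,0,0,0,0,0,0,0,0,0]}}

```text
time_s: 5.1
tool_pos: [0.5116, 0.1211, 0.2513]
tool_rot: [180.0, -0.0, 94.1]
force: [-0.2, -0.3, -0.2]
grip_width: 0.0114
grasp_force: 20.0
```

```bash
python3 - <<'E'
from h import *
need(.5112,.1199)
for n in('wrist','top','scene'): snap(n,n+'2')
need(.5112,.1199)
a=cv2.imread('pics/wrist2.png')[150:290,200:360];b=cv2.imread('pics/top2.png')[150:250,220:320]
p=env.get_obs()['tool_pos']
print(projf('wrist2',(.5112,.1199,.016)),proj('top2',(.5112,.1199,.016)),proj('scene2',(.5112,.1199,.016)))
u,v=proj('scene2',(.5112,.1199,.02)).astype(int);c=cv2.imread('pics/scene2.png')[v-50:v+50,u-50:u+50]; print('scene crop origin',u-50,v-50)
f=lambda i:cv2.resize(i,(400,int(400*i.shape[0]/i.shape[1])),interpolation=cv2.INTER_CUBIC)
a,c=f(a),f(c); h=max(a.shape[0],c.shape[0]); a=cv2.copyMakeBorder(a,0,h-a.shape[0],0,0,0)
cv2.imwrite('pics/mix2.png',np.hstack([a,c]))
E
```

```text
t 5.1 pos [0.5116 0.1211 0.2513] rot [ 1.7997e+02 -1.0000e-02  9.4090e+01] F [-0.18 -0.27 -0.18] w 0.0114 | dx dy mm -1.2 -0.5 
t 5.25 pos [0.5117 0.1208 0.2514] rot [ 1.7994e+02 -2.0000e-02  9.4060e+01] F [-0.66 -0.06 -0.05] w 0.0111 | dx dy mm -0.8 -0.5 
[280.57227451 229.2279282 ] [280.35382072 208.27776128] [276.92655275 222.8205305 ]
scene crop origin 226 171
```

View pics/mix2.png

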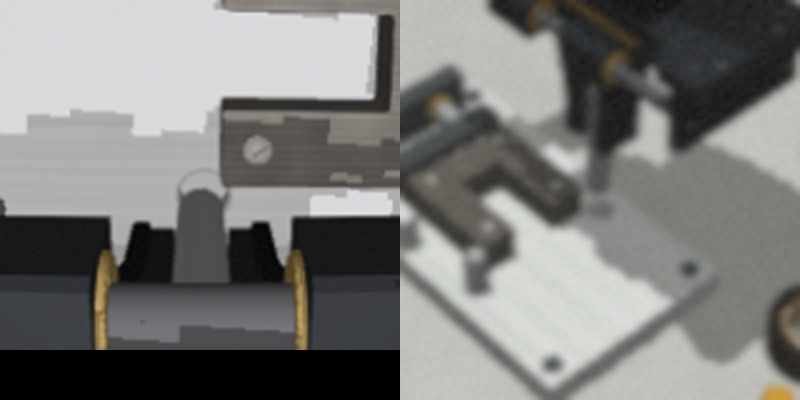

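Left (wrist, 2.5x): hole rim spans columns 178–229 with its top at row 170, and the pin foot's far edge is at (202,189). Right (scene, 4x): pin foot at about (598,190), hole at about (600,210).

```bash
python3 - <<'E'
from h import *
W=lambda x,y,z:at_z('wrist2',200+x/2.5-.3,150+y/2.5-.3,z,True)
S=lambda x,y,z:at_z('scene2',226+(x-400)/4-.4,171+y/4-.4,z)
e=np.array([-.0697,.9976,0])
print('hole top rim-7mm',W(203.5,170,.016)-e*.007,'L/R',W(178,192,.016),W(229,192,.016))
print('pin far edge-5.5',W(202,189,.0315)-e*.0055)
print('scene hole',S(600,210,.016),'foot',S(598,190,.0315))
# predicted foot/hole views
p=np.array([.5117,.1210])
for z in(.0315,.06): print('scene pred foot',(proj('scene2',(*p,z))-[226,171])*4+[400,0], 'wrist pred', (projf('wrist2',(*p,z))-[200,150])*2.5,(projf('wrist2',np.r_[p,z]+e*.006)-[200,150])*2.5)
s=cv2.imread('pics/scene2.png')[205:241,255:297]; w=cv2.imread('pics/wrist2.png')[210:256,258:302]
f=lambda i:cv2.resize(i,None,fx=9,fy=9,interpolation=cv2.INTER_CUBIC)
s,w=f(s),f(w);h=max(len(s),len(w));pad=lambda i:cv2.copyMakeBorder(i,0,h-len(i),0,0,0)
cv2.imwrite('pics/z2.png',np.hstack([pad(w),pad(s)]))
E
```

```text
hole top rim-7mm [0.51145059 0.12127874 0.016     ] L/R [0.50433734 0.12140588 0.016     ] [0.51851124 0.12241655 0.016     ]
pin far edge-5.5 [0.51095482 0.12197654 0.0315    ]
scene hole [0.51225909 0.12253224 0.016     ] foot [0.51214983 0.12410513 0.0315    ]
scene pred foot [601.74966761 186.2045004 ] wrist pred [203.78655732 212.19113617] [203.85810108 190.19985475]
scene pred foot [602.37894849 145.28965627] wrist pred [204.42199906 252.15142491] [204.51452971 227.3599846 ]
```

View pics/z2.png

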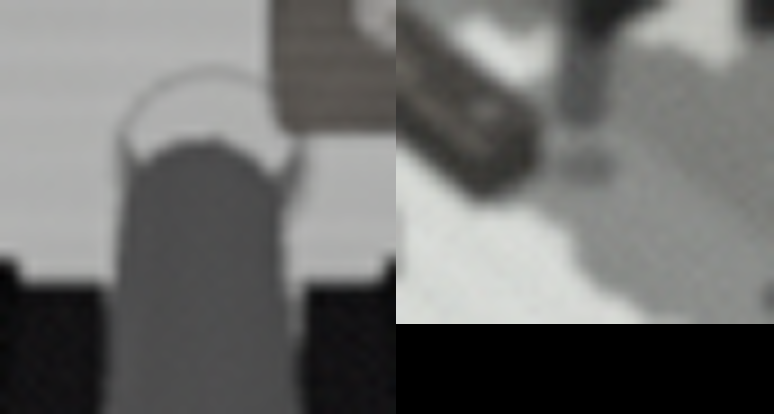

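Left crop (9x): hole rim runs from column 120 to 303 with its top at row 67; the pin foot is centred at column 207 with its far edge at row 138. That puts the pin within ~0.5 mm in x and ~0.6 mm in y, so I'll apply a small correction and lower gently.

{"name": "step_arm", "arguments": {"steps": [0,-0.5,0.4,6,0,0,0,0,6,0,0,0,0,3,0,0,0,0,2,0,0,0,0,2,0,0,0,0,2,0,0,0,0,0,0]}}

```text
time_s: 6.12
tool_pos: [0.5118, 0.1198, 0.2297]
tool_rot: [-180.0, 0.0, 94.0]
force: [0.9, -0.4, -0.7]
grip_width: 0.0114
grasp_force: 20.0
```

{"name": "step_arm", "arguments": {"steps": [0,0,0,2,0,0,0,0,2,0,0,0,0,2,0,0,0,0,1,0,0,0,0,1,0,0,0,0,0,0]}}

```text
time_s: 6.88
tool_pos: [0.5118, 0.1198, 0.2218]
tool_rot: [180.0, -0.0, 94.0]
force: [0.4, -0.4, -1.3]
grip_width: 0.0114
grasp_force: 20.0
```

{"name": "step_arm", "arguments": {"steps": [0,0,0,1,0,0,0,0,1,0,0,0,0,0,0]}}

```text
time_s: 7.25
tool_pos: [0.5123, 0.1199, 0.2215]
tool_rot: [180.0, -0.1, 94.0]
force: [-3.5, -0.7, 10.7]
grip_width: 0.0114
grasp_force: 20.0
```

{"name": "step_arm", "arguments": {"steps": [0,0,0,-1,0,0.35,0,0,0,0,0.35,0,0,0,0,0.4,0,0,0,0,0.4,0,0,0,0,0.4,0,0,-10,0,0.4,0,0,-40,0,0.4,0,0,-40,0]}}

```text
time_s: 8.25
tool_pos: [0.5117, 0.1197, 0.3122]
tool_rot: [-180.0, 0.0, 94.0]
force: [0.3, -0.3, -0.6]
grip_width: 0.035
grasp_force: 0.0
```

{"name": "step_arm", "arguments": {"steps": [0.8,-49.3,-10.9,0,0,0.8,-49.3,-10.9,0,0,0.8,-49.3,-10.9,0,0,0.8,0,0,0,-9.6,0.8,0,0,0,-9.6,0.8,0,0,0,-9.6,0.8,0,0,0,0,0.8,0,0,0,0]}}

```text
time_s: 9.25
tool_pos: [0.4896, -0.03, 0.3111]
tool_rot: [180.0, 0.0, 122.7]
force: [-1.2, -0.1, 0.7]
grip_width: 0.0696
grasp_force: 0.0
```

```bash
python3 - <<'E'
from h import *
need(.4897,-.0298,.186)
for n in('wrist','top'): snap(n,n+'3')
need(.4897,-.0298,.186)
w=cv2.imread('pics/wrist3.png')[120:280,160:400]; w=cv2.resize(w,None,fx=2.5,fy=2.5,interpolation=cv2.INTER_CUBIC)
t=cv2.imread('pics/top3.png')[140:220,215:295]; t=cv2.resize(t,(200,200),interpolation=cv2.INTER_CUBIC)
t=cv2.copyMakeBorder(t,0,200,0,0,0)
cv2.imwrite('pics/m3.png',np.hstack([w,t]))
E
```

```text
t 9.25 pos [ 0.4896 -0.03    0.3111] rot [1.7997e+02 1.0000e-02 1.2265e+02] F [-1.22 -0.06  0.72] w 0.0696 | dx dy mm 0.1 0.2 125.1
t 9.35 pos [ 0.4896 -0.03    0.311 ] rot [1.7998e+02 1.0000e-02 1.2271e+02] F [ 1.11  0.32 -0.52] w 0.0697 | dx dy mm 0.1 0.2 125.0
```

View pics/m3.png

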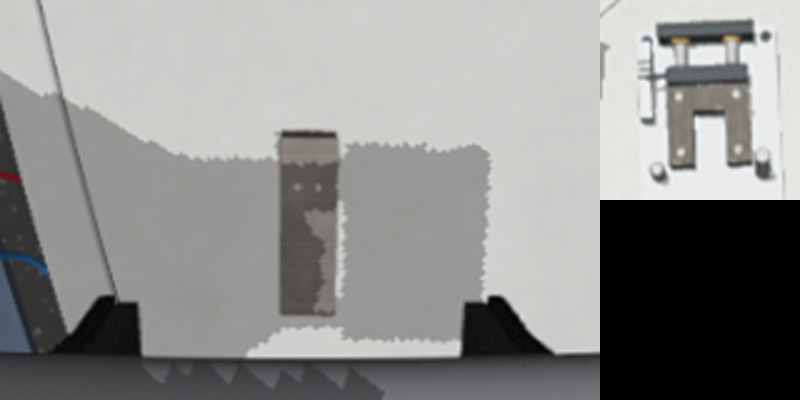

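The top inset shows the pin standing upright in its hole. The wrist crop shows the yoke's top face from (281,137)/(337,137) to (280,315)/(337,314), centred and aligned between the fingers.

```bash
python3 - <<'E'
from h import *
W=lambda x,y,z:at_z('wrist3',160+x/2.5-.3,120+y/2.5-.3,z,True)
P=[W(*p,.02) for p in((281,137),(337,137),(337,314),(280,315))]
for p in P: print(p.round(4))
a,b=(P[0]+P[1])/2,(P[2]+P[3])/2; print('len',np.linalg.norm(a-b),'ang',np.degrees(np.arctan2(*(a-b)[1::-1])),'w',np.linalg.norm(P[0]-P[1])); c=(a+b)/2
need(c[0],c[1],.186); print(c)
E
```

```text
[ 0.4673 -0.0089  0.02  ]
[0.4832 0.0013 0.02  ]
[ 0.5181 -0.0518  0.02  ]
[ 0.5011 -0.0631  0.02  ]
len 0.06362097912005096 ang 122.63669025670495 w 0.01891072885380212
t 9.35 pos [ 0.4896 -0.03    0.311 ] rot [1.7998e+02 1.0000e-02 1.2271e+02] F [ 1.11  0.32 -0.52] w 0.0697 | dx dy mm -2.1 2.1 125.0
[ 0.49243885 -0.0306268   0.02      ]
```

{"name": "step_arm", "arguments": {"steps": [0.6,-1.5,2,40,0,0.6,0,0,40,0,0.6,0,0,30,0,0.6,0,0,13,0,0.6,0,0,2,0,0,0,0,0,0,0,0,0,0,0,0,0,0,0,0,0,0,0,0,0,0,0,0,0,0], "grip_force": 25}}

```text
time_s: 10.6
tool_pos: [0.4923, -0.0301, 0.1862]
tool_rot: [180.0, 0.0, 122.8]
force: [0.1, 1.3, 3.1]
grip_width: 0.0196
grasp_force: 25.0
```

{"name": "step_arm", "arguments": {"steps": [0,0,0,-25,0,0,0,0,-60,0,0,0,0,0,9.6,0,0,0,0,9.6,0,0,0,0,9.6,0,47,-0.5,0,0,0,47,-0.5,0,0,0,47,-0.5,0,0,0,48,-0.5,0,0,0,0,0,30,0,0,0,0,34,0,0,0,0,0,0]}}

```text
time_s: 12.1
tool_pos: [0.4756, 0.1578, 0.2047]
tool_rot: [-179.7, 0.1, 94.0]
force: [1.0, -0.2, -1.2]
grip_width: 0.0197
grasp_force: 25.0
```

{"name": "step_arm", "arguments": {"steps": [0,0,0,0,0,0,0,0,0,0]}}

```text
time_s: 12.35
tool_pos: [0.4773, 0.1582, 0.2079]
tool_rot: [179.9, -0.0, 94.0]
force: [0.2, -0.9, -2.9]
grip_width: 0.0199
grasp_force: 25.0
```

```bash
python3 - <<'E'
from h import *
need(.4775,.1583,.202)
for n in('wrist','top'): snap(n,n+'4')
w=cv2.imread('pics/wrist4.png')[130:290,170:410]; w=cv2.resize(w,None,fx=3.3,fy=3.3,interpolation=cv2.INTER_CUBIC)
cv2.imwrite('pics/m4.png',w)
E
```

```text
t 12.35 pos [0.4773 0.1582 0.2079] rot [ 1.7992e+02 -5.0000e-02  9.3990e+01] F [ 0.19 -0.87 -2.93] w 0.0199 | dx dy mm 0.1 0.3 5.9
```

View pics/m4.png

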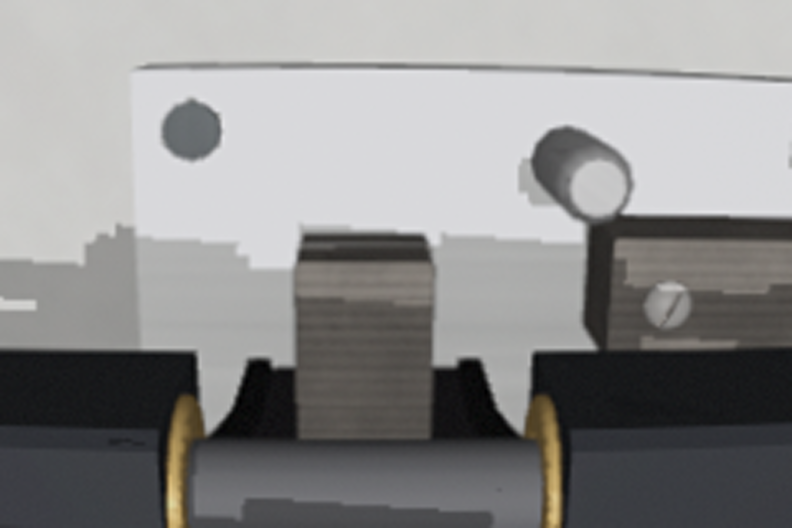

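The wrist crop (3.3x) shows the yoke's left-end top edge at row 262 (columns 297–433), the dowel top at (600,188), the leg's outer top edge at row 238 with its corner at (612,238), and the plate's left edge at row ~70.

```bash
python3 - <<'E'
from h import *
W=lambda x,y,z:at_z('wrist4',170+x/3.3-.35,130+y/3.3-.35,z,True)
y=np.radians(3.9);ex=np.array([np.cos(y),np.sin(y)]);ey=np.array([-ex[1],ex[0]]);o=np.array([.5324,.162])
J=lambda p:(np.array([(p[:2]-o)@ex,(p[:2]-o)@ey])*1e3).round(1)
for n,a in dict(yokeA=(297,262,.042),yokeB=(433,262,.042),dowel=(600,188,.041),leg0=(612,238,.036),leg1=(790,238,.036),plate0=(140,70,.016),plate1=(560,75,.016),plate2=(790,81,.016),screw=(192,130,.016),cornerFL=(133,72,.016)).items(): print(n,J(W(*a)))
p=env.get_obs()['tool_pos'];print('tcp',J(p))
b=cv2.imread('pics/top4.png')
E
```

```text
yokeA [-65.6  30.7]
yokeB [-46.3  30.8]
dowel [-22.5  41.4]
leg0 [-19.1  33. ]
leg1 [ 9.8 33.2]
plate0 [-92.6  56.5]
plate1 [-24.2  55.7]
plate2 [16.3 56.1]
screw [-84.2  46.5]
cornerFL [-93.8  56.2]
tcp [-55.4  -0.1]
```

{"name": "step_arm", "arguments": {"steps": [0,2.3,0,3,0,0,0,0,2,0,0,0,0,1,0,0,0,0,0,0,0.3,0,0,0,0,0.36,0,0,0,0,0.36,0,0,0,0,0.36,0,0,-10,0,0.36,0,0,-40,0,0,0,-16,0,0,0,0,-17,0,0]}}

```text
time_s: 13.82
tool_pos: [0.4427, 0.158, 0.2508]
tool_rot: [-180.0, -0.0, 94.0]
force: [-0.1, 0.6, -0.5]
grip_width: 0.0186
grasp_force: 0.0
```

{"name": "step_arm", "arguments": {"steps": [0,0,0,0,0,0,0,0,0,0,0,0,0,0,0,0,0,0,0,0]}}

```text
time_s: 14.32
tool_pos: [0.444, 0.1582, 0.2506]
tool_rot: [-180.0, 0.0, 94.0]
force: [0.2, -0.2, -0.3]
grip_width: 0.0003
grasp_force: 0.0
```

```bash
python3 - <<'E'
from h import *
need(.4446,.156,.204)
for n in('wrist','top'): snap(n,n+'5')
w=cv2.imread('pics/wrist5.png')[150:300,200:440]; w=cv2.resize(w,(480,300),interpolation=cv2.INTER_CUBIC)
t=cv2.imread('pics/top5.png')[175:255,220:305]; t=cv2.resize(t,(319,300),interpolation=cv2.INTER_CUBIC)
cv2.imwrite('pics/m5.png',np.hstack([w,t]))
E
```

```text
t 14.325 pos [0.444  0.1582 0.2506] rot [-1.8e+02  2.0e-02  9.4e+01] F [ 0.16 -0.19 -0.26] w 0.0003 | dx dy mm -2.2 0.4 46.6
```

View pics/m5.png

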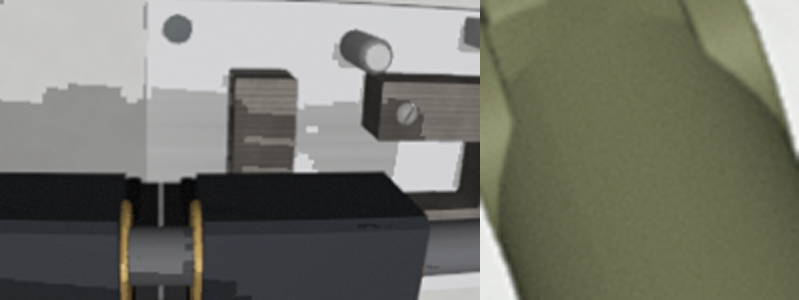

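The wrist view (2x) shows the yoke laid flat on the plate, its left end's top edge at row 78 (columns 238–297). The leg's outer top edge is at row 82 and the dowel top at (376,55). The top view is blocked by the arm.

```bash
python3 - <<'E'
from h import *
W=lambda x,y,z:at_z('wrist5',200+x/2-.25,150+y/2-.25,z,True)
y=np.radians(3.9);ex=np.array([np.cos(y),np.sin(y)]);ey=np.array([-ex[1],ex[0]]);o=np.array([.5324,.162])
J=lambda p:(np.array([(p[:2]-o)@ex,(p[:2]-o)@ey])*1e3).round(1)
for n,a in dict(yokeA=(239,78,.036),yokeB=(297,78,.036),dowel=(377,55,.041),leg0=(380,82,.036),leg1=(475,84,.036)).items(): print(n,J(W(*a)))
p=env.get_obs()['tool_pos'];print('tcp',J(p))
# enlarged for edge reading, no view: vertical brightness profiles
g=cv2.cvtColor(cv2.imread('pics/wrist5.png'),cv2.COLOR_BGR2GRAY)
print('yoke col 333',g[180:196,333]); print('leg col 410',g[180:200,415])
E
```

```text
yokeA [-65.4  33.5]
yokeB [-47.1  33.7]
dowel [-23.   42.1]
leg0 [-19.6  32.8]
leg1 [15.1 32.7]
tcp [-88.5   2.2]
yoke col 333 [211 212 212 198 133  65  62  48  50  85 111 113 121 120 115 119]
leg col 410 [211 210 211 211 211 212 181  76  42  45  48  81 111 110 111 111 109 118
 118 112]
```

{"name": "step_arm", "arguments": {"steps": [0,-2.2,0,20,0,0,0,0,20,0,0,0,0,6,0,0,0,0,0,0,0,0,3,0,0,0,0,3,0,0,0,0,3,0,0,0,0,3,0,0,0,0,3,0,0,0,0,3,0,0,0,0,3,0,0,0,0,3,0,0]}}

```text
time_s: 15.92
tool_pos: [0.468, 0.1576, 0.2046]
tool_rot: [180.0, 0.0, 94.0]
force: [-0.6, -0.2, 0.5]
grip_width: 0.0005
grasp_force: 0.6
```

```bash
cat >> h.py <<'E'
y=np.radians(3.9);ex=np.array([np.cos(y),np.sin(y)]);ey=np.array([-ex[1],ex[0]]);o0=np.array([.5324,.162])
J=lambda p:(np.array([(p[:2]-o0)@ex,(p[:2]-o0)@ey])*1e3).round(1)
E
python3 - <<'E'
from h import *
p=env.get_obs();print(J(p['tool_pos']),p['tool_pos'],p['force'].round(2),p['tool_rot'])
E
```

```text
[-64.5   0. ] [0.46804491 0.15761595 0.20460544] [-0.58 -0.23  0.51] [1.79990136e+02 5.63316174e-03 9.40092786e+01]
```

{"name": "step_arm", "arguments": {"steps": [0,0,2,0,0,0,0,2,0,0,0,0,2,0,0,0,0,2,0,0,0,0,0,0,0]}}

```text
time_s: 16.55
tool_pos: [0.4761, 0.1582, 0.2048]
tool_rot: [180.0, -0.0, 94.0]
force: [-0.6, -0.4, -0.4]
grip_width: 0.0008
grasp_force: 0.1
```

{"name": "step_arm", "arguments": {"steps": [0,0,2,0,0,0,0,2,0,0,0,0,0,0,0,0,0,0,0,0]}}

```text
time_s: 17.05
tool_pos: [0.4801, 0.1585, 0.2048]
tool_rot: [179.9, -0.0, 94.0]
force: [0.4, 0.4, -0.8]
grip_width: 0.0003
grasp_force: 0.1
```

{"name": "step_arm", "arguments": {"steps": [0,0,2,0,0,0,0,0,0,0,0,0,0,0,0]}}

```text
time_s: 17.42
tool_pos: [0.4818, 0.1587, 0.2048]
tool_rot: [180.0, -0.0, 94.0]
force: [-2.2, 0.0, 1.3]
grip_width: 0.0006
grasp_force: 0.7
```

{"name": "step_arm", "arguments": {"steps": [0,0,2,0,0,0,0,2,0,0,0,0,0,0,0,0,0,0,0,0]}}

```text
time_s: 17.92
tool_pos: [0.4857, 0.159, 0.2047]
tool_rot: [-180.0, -0.0, 94.0]
force: [-3.5, 0.8, 1.0]
grip_width: 0.0007
grasp_force: 1.4
```

```bash
python3 - <<'E'
from h import *
F=[]
for i in range(6): env.read_camera('top'); F.append(env.get_obs()['force'])
print(np.mean(F,0).round(2)); p=env.get_obs(); print(p['tool_pos'],J(p['tool_pos']))
for n in('wrist','scene'): snap(n,n+'6')
w=cv2.imread('pics/wrist6.png')[150:330,200:500]; w=cv2.resize(w,(800,480),interpolation=cv2.INTER_CUBIC)
cv2.imwrite('pics/m6.png',w)
E
```

```text
[-2.54  0.16  1.27]
[0.48574598 0.15894513 0.20472787] [-46.8   0.1]
```

View pics/m6.png

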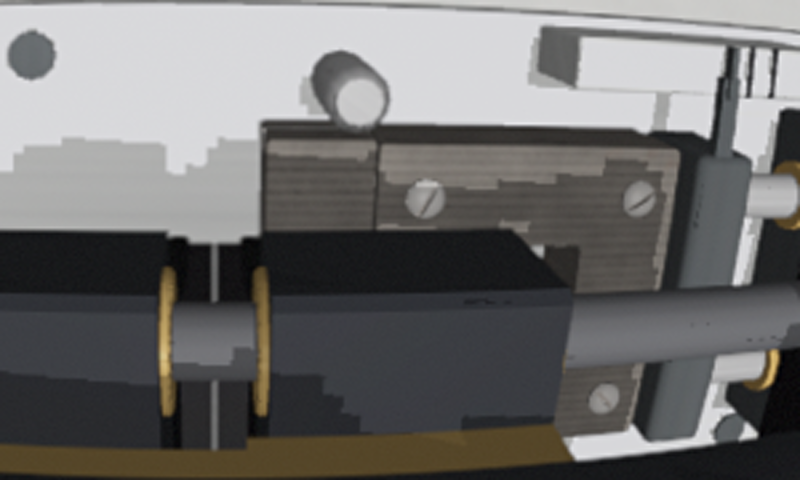

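The wrist crop shows the yoke flush and square against the leg, between the pins. The pointer tip is at (733,50) and the marks at columns ~752 and ~773, so the carriage has moved about 2 mm. That leaves about 8 mm to go.

{"name": "step_arm", "arguments": {"steps": [0,0,1.5,0,0,0,0,1.5,0,0,0,0,1.5,0,0,0,0,1.5,0,0,0,0,1,0,0,0,0,1,0,0,0,0,0,0,0,0,0,0,0,0,0,0,0,0,0]}}

```text
time_s: 19.45
tool_pos: [0.4917, 0.1595, 0.2044]
tool_rot: [-179.6, 0.0, 94.0]
force: [-11.5, -0.3, 7.5]
grip_width: 0.0005
grasp_force: 5.6
```

```bash
python3 - <<'E'
from h import *
F=[]
for i in range(6): env.read_camera('top'); F.append(env.get_obs()['force'])
print(np.mean(F,0).round(2)); p=env.get_obs(); print(p['tool_pos'],J(p['tool_pos']))
for n in('wrist','scene'): snap(n,n+'7')
w=cv2.imread('pics/wrist7.png')[150:330,200:500]; w=cv2.resize(w,(800,480),interpolation=cv2.INTER_CUBIC)
cv2.imwrite('pics/m7.png',w)
E
```

```text
[-11.41  -0.52   8.59]
[0.4917148  0.15954783 0.20436197] [-40.8   0.3]
```

View pics/m7.png

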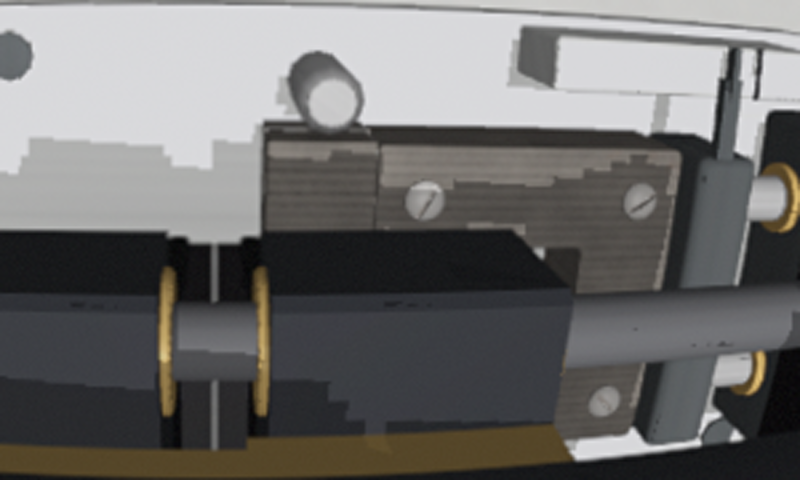

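The pointer tip (735,50) is now right at the first mark, with the second mark at column 757, so the yield is about 7 mm. The yoke is still flush. A little more push is needed, with slight upward relief for the vertical friction load.

{"name": "step_arm", "arguments": {"steps": [0,0,1,-0.2,0,0,0,1,-0.2,0,0,0,1,-0.2,0,0,0,0,0,0,0,0,0,0,0,0,0,0,0,0]}}

```text
time_s: 20.6
tool_pos: [0.4941, 0.1597, 0.2044]
tool_rot: [-179.5, 0.0, 94.0]
force: [-12.1, -0.2, 6.2]
grip_width: 0.0007
grasp_force: 6.0
```

```bash
python3 - <<'E'
from h import *
F=[]
for i in range(6): env.read_camera('top'); F.append(env.get_obs()['force'])
print(np.mean(F,0).round(2)); p=env.get_obs(); print(p['time_s'],p['tool_pos'],p['tool_rot'],J(p['tool_pos']))
snap('wrist','wrist8');snap('scene','scene8')
def row(n):
    g=cv2.cvtColor(cv2.imread(f'pics/{n}.png'),cv2.COLOR_BGR2GRAY); return [g[r,455:500].tolist() for r in(169,176)]
for n in('wrist6','wrist7','wrist8'): print(n,*row(n),sep='\n')
# pointer scale: predicted px for jig points on the rail (z .038) 1 mm apart
for n in('wrist6','wrist7','wrist8'): print(n,[(x,projf(n,np.r_[o0+ex*x/1e3+ey*.05,.038]).round(1).tolist()) for x in(30,40)])
E
```

```text
[-11.82  -0.16   6.54]
20.9 [0.49411616 0.15972781 0.20437192] [-1.79490273e+02  3.47494274e-02  9.40334293e+01] [-38.3   0.3]
wrist6
[215, 216, 216, 216, 215, 215, 216, 215, 216, 216, 216, 216, 215, 216, 217, 216, 183, 97, 34, 33, 68, 96, 148, 213, 216, 184, 105, 64, 168, 215, 214, 213, 212, 208, 147, 47, 72, 182, 205, 203, 198, 194, 188, 182, 176]
[216, 215, 215, 215, 216, 215, 216, 216, 215, 216, 215, 215, 216, 216, 214, 178, 140, 54, 31, 57, 90, 122, 207, 213, 179, 150, 64, 136, 214, 217, 216, 216, 215, 171, 81, 60, 167, 216, 216, 215, 215, 215, 215, 215, 214]
wrist7
[216, 216, 216, 216, 216, 216, 216, 216, 216, 216, 216, 216, 216, 216, 216, 215, 187, 185, 86, 34, 42, 85, 104, 168, 210, 211, 210, 207, 151, 63, 63, 160, 195, 192, 189, 181, 176, 171, 163, 151, 145, 141, 138, 137, 138]
[216, 216, 215, 216, 216, 216, 215, 215, 216, 215, 216, 215, 216, 216, 212, 173, 166, 103, 38, 35, 76, 93, 131, 216, 217, 217, 215, 172, 116, 44, 116, 217, 217, 216, 215, 215, 215, 215, 215, 215, 215, 215, 215, 215, 215]
wrist8
[216, 216, 216, 216, 216, 216, 216, 216, 216, 216, 216, 216, 216, 216, 217, 216, 177, 80, 31, 32, 45, 86, 103, 146, 200, 162, 65, 59, 158, 203, 200, 195, 191, 188, 184, 177, 168, 160, 152, 144, 141, 140, 139, 145, 156]
[216, 216, 215, 216, 216, 216, 216, 216, 216, 216, 216, 216, 216, 217, 214, 173, 91, 32, 33, 37, 70, 92, 115, 196, 172, 139, 63, 141, 214, 217, 215, 215, 215, 215, 215, 215, 216, 215, 215, 215, 215, 215, 215, 215, 215]
wrist6 [(30, [437.0, 171.6]), (40, [453.7, 172.4])]
wrist7 [(30, [429.4, 171.8]), (40, [446.7, 172.6])]
wrist8 [(30, [425.7, 171.6]), (40, [443.2, 172.4])]
```

{"name": "step_arm", "arguments": {"steps": [0,0,1,-0.2,0,0,0,1,-0.2,0,0,0,0.7,-0.2,0,0,0,0,0,0,0,0,0,0,0,0,0,0,0,0]}}

```text
time_s: 21.75
tool_pos: [0.4963, 0.1599, 0.2044]
tool_rot: [-179.4, 0.1, 94.0]
force: [-11.7, 0.3, 4.5]
grip_width: 0.0004
grasp_force: 6.3
```

```bash
python3 - <<'E'
from h import *
F=[]
for i in range(6): env.read_camera('top'); F.append(env.get_obs()['force'])
print(np.mean(F,0).round(2)); p=env.get_obs(); print(p['time_s'],p['tool_pos'],p['tool_rot'],J(p['tool_pos']))
snap('wrist','wrist9');snap('scene','scene9')
g=cv2.cvtColor(cv2.imread('pics/wrist9.png'),cv2.COLOR_BGR2GRAY)
for r in(169,176): print(g[r,455:500].tolist())
w=cv2.resize(cv2.imread('pics/wrist9.png')[150:330,260:500],(533,400),interpolation=cv2.INTER_CUBIC)
s=cv2.resize(cv2.imread('pics/scene9.png')[170:290,190:270],(267,400),interpolation=cv2.INTER_CUBIC)
cv2.imwrite('pics/m9.png',np.hstack([w,s]))
E
```

```text
[-12.37  -0.4    4.41]
22.05 [0.49627073 0.15991301 0.20444342] [-1.79399545e+02  5.19676870e-02  9.40427082e+01] [-36.2   0.4]
[216, 216, 216, 216, 216, 216, 216, 216, 216, 216, 216, 217, 216, 177, 118, 58, 134, 184, 107, 39, 41, 89, 98, 79, 41, 111, 209, 207, 204, 200, 197, 194, 190, 183, 178, 171, 165, 157, 149, 142, 140, 143, 151, 166, 181]
[216, 216, 216, 216, 215, 216, 216, 216, 216, 216, 217, 216, 173, 124, 47, 80, 168, 128, 49, 32, 60, 96, 94, 44, 83, 199, 217, 216, 215, 215, 215, 215, 215, 215, 216, 215, 215, 215, 215, 215, 215, 215, 215, 215, 216]
```

View pics/m9.png

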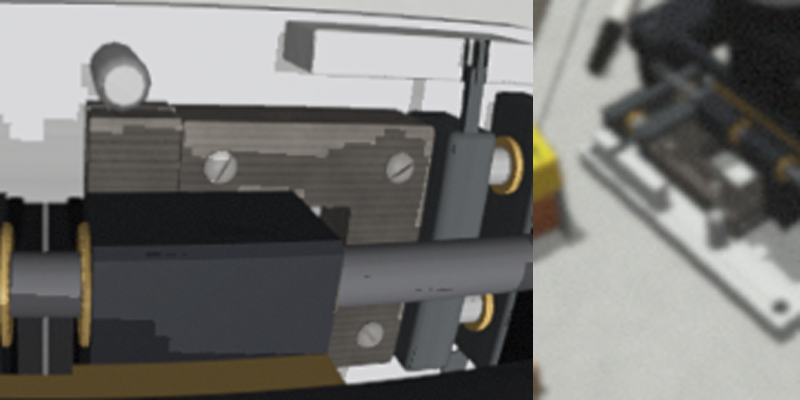

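The pointer (475) now sits midway between the marks (470 and 479), which is about 10 mm of yield. The yoke is flush with the leg end, and the push is steady at about 10 N from the spring plus friction. Handing in.

```bash
python3 -c "
from cell import env
print(env.sign_off())"
```

```text
the job is handed in; nothing more can be done
None
```

The locating pin stands home in the jig's hole and the yoke is held square against the U-core's legs, with the carriage yielded about 10 mm and its pointer midway between the marks; the job is handed in at about 22 s. The right leg's contact was out of the camera's view.

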